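# Clip a painting to its easel board

### The job

Squeeze the wider of the two spring clips off the rail and clip it over the middle of the easel board's top edge, pushed fully home until its pivot coil rests on the edge, so that its jaws clamp the painting and the board together. Let go of it there, leave the painting standing square on its ledge, and leave the narrow clip and the other things where they are.

Things in the scene. Friction and masses are not known exactly. Their poses are not given: they have to be found in the camera images.
- wide_clip: The wider spring clip, dark steel, about 50 g, 36 mm wide along its y, 78 mm tall. Origin: centre of its pivot coil, a round bar of 7 mm radius along y. z points from the jaws up to the handles; x is the way the handles are squeezed. Starts clipped upright on the rail, coil resting on the rail's top. This frame turns with the clip's -x half.
- wide_handle (a point): On the wide clip 25 mm above its pivot, midway between the two flat handle plates, which run from 5 to 45 mm above the pivot. Over their outer faces the tips stand 36 mm apart on the rail; squeezed to 18 mm they are parallel and meet a hard stop. That takes about 14 N. Same axes as the clip.
- wide_lips (a point): Between the wide clip's two jaw lips, 30 mm below its pivot: round bars of 3 mm radius along y, 6 mm apart on the rail, 18 mm apart when fully squeezed. Same axes as the clip.
- wide_jaw (a joint): Opening of the wide clip, rad: -0.2 shut, 0 on the 6 mm rail, about 0.1 on board and painting, 0.4 fully squeezed; sprung shut. The clip's middle plane is its listed frame turned about y by minus half of this, since the -x half leans its z towards +x as it is squeezed.
- narrow_clip: The narrow spring clip, same shape and height but only 16 mm wide; origin at its pivot. It sits on the rail too, 75 to 93 mm from the wide one; which is left or right varies. Leave it alone.
- clip_rail: Clip rail: wooden base 80 x 170 x 14 mm with an upright plywood strip 6 mm thick along its y, 160 mm long, top edge 95 mm above the table. Origin: centre of the underside; z up. Fixed.
- easel: Small table easel, fixed: base 150 x 160 x 16 mm, origin at the centre of its underside, z up. Its plywood board, 180 mm wide and 6 mm thick, shows its face to the easel's +x and leans back 0.38 rad (top towards the easel's -x). The ledge is at the foot.
- board_edge (a point): Middle of the board's top edge, half-way through the 9 mm pack of board and painting, 212 mm above the table. z points up along the leaning board, x out of the picture face, y along the edge. The board lies at x -4.5 to 1.5 mm, the painting at 1.5 to 4.5 mm, its top 2 mm below the board's. A clip fully home has its pivot 7 mm along z from here.
- painting: Stiff painted card 150 x 190 x 3 mm, 70 g, loose, standing on the easel's ledge and leaning against the board. Origin at its centre; x out of the picture face, y along its width, z up along it.
- dish: White porcelain paint bowl, 68 mm across, 22 mm high, origin under its centre; a bystander.
- ink: Black ink bottle, 48 mm across, 75 mm high, origin under its centre; a bystander.
- jar: Low ceramic jar, 52 mm across, 45 mm high, origin under its centre; a bystander.
- paperweight: Dark wooden paperweight bar 35 x 150 x 20 mm, origin under its centre; a bystander.
- paint_tube: Paint tube lying flat, about 100 x 26 x 16 mm, origin under its middle; a bystander.
- brush_pot: White brush pot, 72 mm across, 110 mm high, its brushes reach about 240 mm; origin under its centre; a bystander.
Mind the look-alikes: they are no part of the job. Leave any orange look-alike of the wide_clip alone. Leave any purple look-alike of the easel alone.

How it is judged:
On the way:
1. the wide clip is lifted clear of the rail (z of wide_clip in the frame of clip_rail above 0.14 m), for 0.1 s.
At the end, for the whole second after the job is handed in: The wide clip sits in line (0.25 rad) astride the top edge, within 25 mm of its middle, coil within 2 mm of touching it, within 6 mm of the pack's middle, clamping painting and board with over 3 N each; painting square (0.06 rad), on its ledge, within 30 mm of the middle; all released and still (x of wide_clip in the frame of board_edge between -0.006 and 0.006 m and y of wide_clip in the frame of board_edge between -0.025 and 0.025 m and z of wide_clip in the frame of board_edge between 0.005 and 0.009 m and angle between the z axis of wide_clip and the z axis of board_edge, either way round below 0.25 rad and angle between the y axis of wide_clip and the y axis of board_edge, either way round below 0.2 rad and contact force between wide_clip and painting above 3 N and contact force between wide_clip and easel above 3 N and z of painting in the frame of board_edge between -0.102 and -0.092 m and y of painting in the frame of board_edge between -0.03 and 0.03 m and angle between the z axis of painting and the z axis of board_edge, either way round below 0.06 rad and linear speed of each of wide_clip, painting below 0.01 m/s).
It fails at once if the gripper presses on the painting with more than 8 N (contact force between the fingers and painting above 8 N).
It fails at once if the narrow clip is moved more than 10 mm (distance of narrow_clip from where it was at the start of the episode above 0.01 m).
It fails at once if a bystander is moved more than 20 mm (distance of any of dish, ink, jar, paperweight, paint_tube, brush_pot from where it was at the start of the episode above 0.02 m).
It also fails if it takes over 45 s, if anything falls off the work surface, if the arm or the gripper's body presses on something with over 40 N, if the wrist force passes 120 N, or if a joint passes its speed limit or range.

### The arm

A 7-joint arm with a two-finger parallel gripper is mounted at the origin on the work surface. World frame = base frame: x ahead of the robot, y to its left, z up, the work surface at z = 0. Lengths are in m, angles in rad, forces in N, time in s.
With the tool pointing down it reaches from about 0.35 to 0.9 m from the base axis. Payload 19.9 kg.
Tool frame: the origin (TCP) lies between the finger pads; the fingertips stand 19 mm ahead of it and the grasp point (between the pads) is the TCP; z points along the fingers, y is the direction in which the jaws open and shut (so a half turn about z gives the same grasp; the last joint's range is limited). The gripper opens to 94 mm and grips with 3 to 60 N. Pads are 16 mm wide; open, the fingers measure 119 mm over their backs; the gripper's body (75 mm by 177 mm) begins 78 mm behind the grasp point.
Start: joints at [-1.256, 0.417, -0.01, 1.614, 0.005, 1.111, -0.053], TCP at [0.218, 0.586, 0.224] pointing down, gripper open.
Joint ranges: [-2.81, 2.81], [-0.39, 2.02], [-1.27, 1.25], [0.06, 2.57], [-1.19, 4.33], [0.19, 2], [-2.82, 2.82]. Speed limits (rad/s): [1.89, 1.89, 2.39, 2.39, 3.01, 3.01, 3.01].

### API

Orientations are given as a 3x3 rotation matrix whose columns are the frame's x, y, z axes.
In Python, from rig import robot gives the robot as it stands. Calls block until the motion is done:
- robot.move_ptp(position, orientation): joint-space move of the TCP to a pose.
- robot.move_linear(position, velocity=0.15, frame=None, threshold=None): straight line of the TCP; frame=None keeps the orientation; velocity is the mean speed in m/s. With threshold (N) it stops when the force on the tool has changed by that much, and returns True; else False.
- robot.goto_joints(angles): joint-space move.
- robot.gripper_to(opening): finger opening in m; the grip force is fixed at half the most; returns when the fingers have stopped.
- robot.pause(seconds).
- robot.ik(position, orientation): joint angles nearest the present ones, or None.
- robot.get_state(): the state.
- robot.grab_frame(name): name is "scene" or "side" or "wrist"; returns the picture (420x560x3 uint8, red, green, blue); there is no depth.
- robot.camera_info(name): a dict with "fx", "fy", "cx", "cy" (pixels), "dist" ([k1, k2, p1, p2, k3] as OpenCV has them; the pictures are not rectified), "rvec" (rotation vector, rad) and "tvec" (3), from world to camera coordinates, as OpenCV has them. Camera axes: x right, y down, z forward; pixel columns grow to the right and rows downward; lengths in m; the calibration is good to about 2 mm. A picture is of the moment at which its call begins: read the wrist's pose just before it. camera_info takes no time and is no camera call; for the wrist camera it gives the pose at the moment of the call.
A pose or a line that the arm cannot do raises robot.PlanningError and nothing moves.
- robot.sign_off(): hands the job in, once; it reports no verdict.
The state is a dict: "time": time; "qpos": joint angles; "joint_vel": joint speeds; "effort": joint torques, N m; "ee_pos": TCP position; "tool_rot": TCP orientation; "force": force on the tool from outside, world axes, zero at the start; "moment": the same for the moment, N m; "opening": finger opening in m.
Only numpy, scipy, OpenCV 4.12 (cv2) and the standard library are available. Lean on these libraries where they do the work, as an engineer would, in place of code of your own. Each camera call takes 0.05 s, during which the arm holds its last target.

## Working session

There is one attempt and no reset: what is moved stays moved. The work goes in short steps, each a Python script; the robot and the scene stay as the last script left them, time stands still between calls to the robot, and variables do not carry over. Pictures are saved under pics/ and viewed, and the job is handed in when it is done.

```bash
ls; mkdir -p pics
python3 - <<'E'
from rig import robot
import cv2
for n in ["scene","side","wrist"]:
    im=robot.grab_frame(n); cv2.imwrite(f"pics/{n}0.png",im[:,:,::-1])
    c=robot.camera_info(n); print(n,c)
print(robot.get_state())
E
```

```text
pics
scene {'fx': 419.40663355898715, 'fy': 419.40663355898715, 'cx': 286.2558380689365, 'cy': 213.60282365545737, 'dist': array([0.03618305, 0.        , 0.        , 0.        , 0.        ]), 'rvec': array([ 0.95881026,  2.61359619, -0.91651535]), 'tvec': array([ 0.3937474 , -0.22628546,  1.43974821])}
side {'fx': 492.4032958919423, 'fy': 492.4032958919423, 'cx': 279.27208462665965, 'cy': 212.97204853479636, 'dist': array([-0.02918014,  0.        ,  0.        ,  0.        ,  0.        ]), 'rvec': array([ 2.20239509, -0.08023908,  0.04001039]), 'tvec': array([-0.55548418,  0.17884153,  1.05883911])}
wrist {'fx': 295.470238014414, 'fy': 295.470238014414, 'cx': 279.938542992677, 'cy': 207.0699154150605, 'dist': array([0.01220676, 0.        , 0.        , 0.        , 0.        ]), 'rvec': array([-2.40923906, -1.67637337, -0.20329835]), 'tvec': array([-0.62403058, -0.02704809,  0.38987165])}
{'time': 0.15, 'qpos': array([-1.25651402,  0.41782143, -0.01029755,  1.61400483,  0.00472785,
        1.11071623, -0.05301958]), 'joint_vel': array([-4.10379554e-05, -1.76689144e-03, -1.81729646e-04, -1.86369129e-03,
        1.71392955e-03,  2.81074764e-04, -9.67183215e-04]), 'effort': array([ 9.75589410e-05, -8.51539421e+01,  6.38377201e-01, -4.26136065e+01,
       -4.88692860e-02,  1.71250541e-02,  4.28481007e-05]), 'ee_pos': array([0.21762768, 0.58560593, 0.22399171]), 'tool_rot': array([[-9.37372670e-01,  3.48328045e-01, -2.22687826e-04],
       [ 3.48328101e-01,  9.37372244e-01, -9.00384807e-04],
       [-1.04887893e-04, -9.21564538e-04, -9.99999570e-01]]), 'force': array([ 0.35588049, -0.98409291, -0.42561346]), 'moment': array([-0.04046194, -0.02635728, -0.00757849]), 'opening': 0.09413212944611435}
```

View pics/scene0.png

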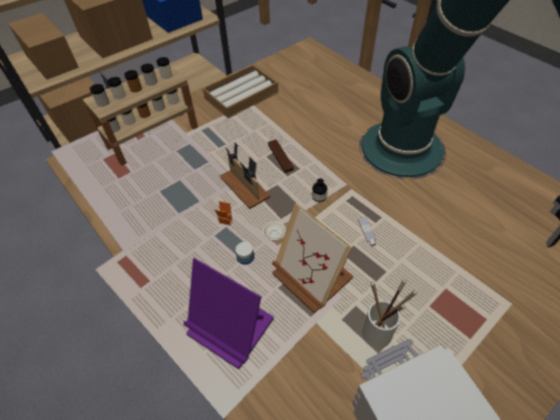

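View pics/side0.png

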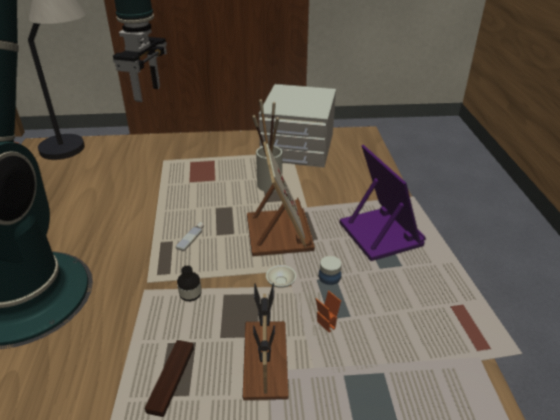

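View pics/wrist0.png

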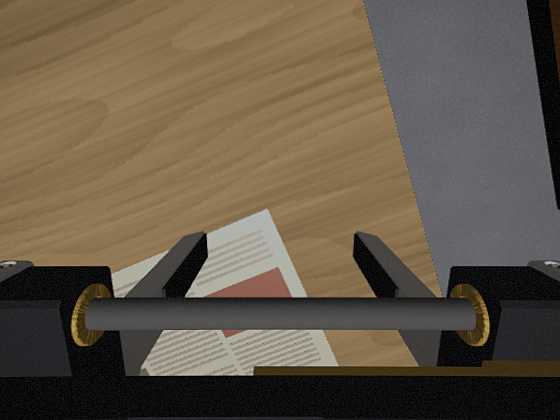

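The scene image shows the rail at about (245,180) with two dark clips. The easel with its painting is near (312,260), the purple decoy easel at (228,310), and the orange decoy clip at (224,213). I'll enlarge the regions that matter.

Run:
```python
import cv2,numpy as np
s=cv2.imread("pics/scene0.png"); d=cv2.imread("pics/side0.png")
def crop(im,x,y,w,h,k,n): 
    c=cv2.resize(im[y:y+h,x:x+w],None,fx=k,fy=k,interpolation=cv2.INTER_CUBIC)
    c=np.clip(c.astype(float)*1.4,0,255).astype(np.uint8)
    for i in range(0,w,10):
        cv2.putText(c,str(x+i),(i*k,8),0,.3,(0,0,255),1) if i%20==0 else None
        cv2.line(c,(i*k,10),(i*k,14),(0,0,255),1)
    for i in range(0,h,10): cv2.putText(c,str(y+i),(0,i*k+4),0,.3,(0,0,255),1)
    cv2.imwrite(f"pics/{n}.png",c)
crop(s,210,130,80,80,7,"c1"); crop(s,260,195,100,120,5,"c2"); crop(d,230,270,80,130,4,"c3"); crop(d,230,130,100,125,4,"c4")
```

```text
(no output)
```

View pics/c1.png

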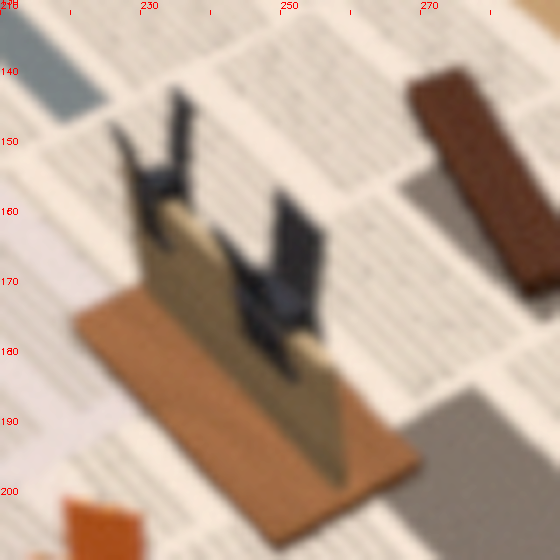

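View pics/c2.png

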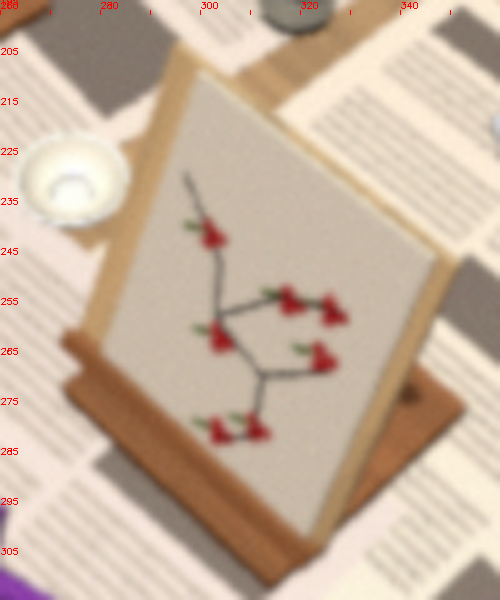

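View pics/c3.png

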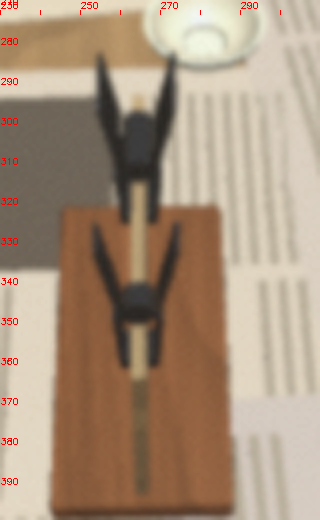

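View pics/c4.png

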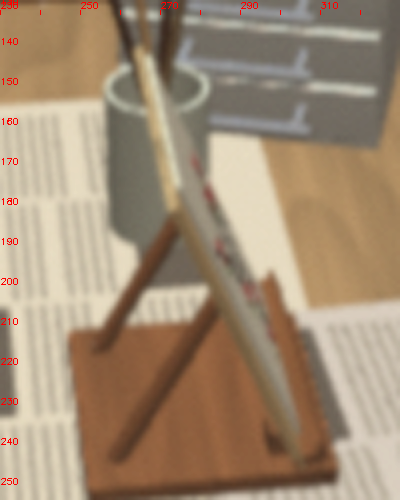

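```bash
cat > h.py <<'E'
import numpy as np, cv2
from scipy.optimize import least_squares
from rig import robot
C={n:robot.camera_info(n) for n in ("scene","side")}
def proj(c,P):
    K=np.array([[c["fx"],0,c["cx"]],[0,c["fy"],c["cy"]],[0,0,1]])
    return cv2.projectPoints(np.asarray(P,float).reshape(-1,1,3),c["rvec"],c["tvec"],K,c["dist"])[0].reshape(-1,2)
def onplane(c,uv,z):
    K=np.array([[c["fx"],0,c["cx"]],[0,c["fy"],c["cy"]],[0,0,1]])
    p=cv2.undistortPoints(np.array(uv,float).reshape(-1,1,2),K,c["dist"]).reshape(-1,2)
    R=cv2.Rodrigues(np.asarray(c["rvec"]))[0]; o=-R.T@np.asarray(c["tvec"])
    d=np.c_[p,np.ones(len(p))]@R
    return o+d*((z-o[2])/d[:,2])[:,None]
def Rz(a): return np.array([[np.cos(a),-np.sin(a),0],[np.sin(a),np.cos(a),0],[0,0,1]])
def Ry(a): return np.array([[np.cos(a),0,np.sin(a)],[0,1,0],[-np.sin(a),0,np.cos(a)]])
E
python3 - <<'E'
from h import *
np.set_printoptions(precision=4,suppress=True)
sc,sd=C["scene"],C["side"]
print("rail base sc",onplane(sc,[(220.7,175.7),(250,207.1),(270,196.4)],.014))
print("rail base sd",onplane(sd,[(245.5,321.7),(285,321.7),(243,397.5),(288,397.5)],.014))
print("strip sd",onplane(sd,[(264.2,365),(264.5,294)],.095))
print("top edge sc",onplane(sc,[(296,203),(351,247.4)],.212))
print("top edge sd",onplane(sd,[(265,142.5),(273.7,182.5)],.212))
print("ebase sc",onplane(sc,[(314,312.4),(353,276)],.016)); print("ebase sd",onplane(sd,[(247.5,213),(252.5,252.5),(313.7,246)],.016))
print("pot sc",onplane(sc,[(383,316)],.11),"sd",onplane(sd,[(269,153)],.11))
print("ink",onplane(sc,[(320,182)],.075),"dish",onplane(sc,[(274,230)],.02),"jar",onplane(sc,[(244,250)],.045))
print("tube",onplane(sc,[(366,231)],.01),"decoy",onplane(sc,[(224,205)],.05))
E
```

```text
rail base sc [[ 0.551  -0.2839  0.014 ]
 [ 0.5579 -0.1179  0.014 ]
 [ 0.4854 -0.1117  0.014 ]]
rail base sd [[ 0.4806 -0.1195  0.014 ]
 [ 0.5593 -0.1253  0.014 ]
 [ 0.4732 -0.2898  0.014 ]
 [ 0.5506 -0.2954  0.014 ]]
strip sd [[ 0.5115 -0.2856  0.095 ]
 [ 0.5198 -0.1251  0.095 ]]
top edge sc [[0.55   0.0851 0.212 ]
 [0.5412 0.2625 0.212 ]]
top edge sd [[0.5417 0.2584 0.212 ]
 [0.5513 0.0811 0.212 ]]
ebase sc [[0.6416 0.2608 0.016 ]
 [0.4931 0.2511 0.016 ]]
ebase sd [[0.4923 0.2451 0.016 ]
 [0.5007 0.0881 0.016 ]
 [0.6462 0.101  0.016 ]]
pot sc [[0.5619 0.3972 0.11  ]] sd [[0.5572 0.3885 0.11  ]]
ink [[ 0.3683 -0.0159  0.075 ]] dish [[ 0.5592 -0.0004  0.02  ]] jar [[0.6736 0.0136 0.045 ]]
tube [[0.3555 0.1695 0.01  ]] decoy [[ 0.6263 -0.1484  0.05  ]]
```

Run:
```python
from h import *
np.set_printoptions(precision=4,suppress=True)
sc,sd=C["scene"],C["side"]
print("wide sd coil",onplane(sd,[(264.5,304)],.109),"narrow",onplane(sd,[(264.5,344)],.109))
print("wide sc coil",onplane(sc,[(251.5,172)],.105),"narrow",onplane(sc,[(232.5,155)],.105))
s=robot.get_state(); w=robot.camera_info("wrist")
R=cv2.Rodrigues(w["rvec"])[0]; o=-R.T@w["tvec"]; T=s["tool_rot"]
print("cam in tool",T.T@(o-s["ee_pos"])," axes\n",T.T@R.T)
yaw=-0.05
for sg in (1,-1):
  x=Rz(yaw)[:,0]*sg; z=np.array([0,0,-1.]); Rt=np.c_[np.cross(x,z),x,z]
  for p in ([.515,-.17,.35],[.517,-.17,.127],[.45,.1,.42]): print(sg,p,robot.ik(p,Rt))
  Rb=Rz(.053)@Ry(-.38); x=Rb[:,0]*sg; z=-Rb[:,2]; Rt=np.c_[np.cross(x,z),x,z]
  e=np.array([.543,.172,.212])
  for k in (.032,.12,.2): print(sg,"place",k,robot.ik(e+Rb[:,2]*k,Rt))
```

```text
wide sd coil [[ 0.5182 -0.1639  0.109 ]] narrow [[ 0.5138 -0.2542  0.109 ]]
wide sc coil [[ 0.5133 -0.1572  0.105 ]] narrow [[ 0.5139 -0.2523  0.105 ]]
cam in tool [ 0.0678 -0.0006 -0.1604]  axes
 [[ 0.0007 -0.9707 -0.2401]
 [ 1.      0.0007  0.0002]
 [-0.0001 -0.2401  0.9707]]
1 [0.515, -0.17, 0.35] [-0.5783  0.2705  1.0322  1.6761 -0.2384  1.3309  0.4451]
1 [0.517, -0.17, 0.127] [-0.5086  0.6164  1.0301  1.9272 -0.6435  0.9721  0.7778]
1 [0.45, 0.1, 0.42] [-0.848  -0.0339  0.5502  1.7185  0.0179  1.4521 -0.3501]
1 place 0.032 [-0.8799  0.1006  0.4618  2.0555  0.1524  0.6464 -0.4807]
1 place 0.12 [-0.9103 -0.0621  0.4158  2.007   0.2428  0.8583 -0.5662]
1 place 0.2 [-0.9486 -0.1769  0.3786  1.9332  0.2859  1.053  -0.6135]
-1 [0.515, -0.17, 0.35] [-0.613   0.2881  1.0859  1.6768 -0.2615  1.3355 -2.674 ]
-1 [0.517, -0.17, 0.127] [-0.5381  0.65    1.0837  1.9279 -0.6908  0.996  -2.3236]
-1 [0.45, 0.1, 0.42] [-0.5911 -0.0228  0.3006  1.712   0.0068  1.4514  2.8002]
-1 place 0.032 [-0.5309  0.0988  0.0882  2.0454  0.2198  0.6561  2.5985]
-1 place 0.12 [-0.6567 -0.0496  0.1724  2.0003  0.2181  0.8535  2.5957]
-1 place 0.2 [-0.7534 -0.1596  0.212   1.9286  0.2409  1.0411  2.5686]
```

```bash
cat >> h.py <<'E'
def tool(xw,zw):
    return np.c_[np.cross(xw,zw),xw,zw]
def shot(n,name):
    c=robot.camera_info(n); im=robot.grab_frame(n); cv2.imwrite(f"pics/{name}.png",im[:,:,::-1]); return c,im
np.set_printoptions(precision=4,suppress=True)
E
python3 - <<'E'
from h import *
import pickle
s=robot.get_state()
robot.move_ptp([.24,.56,.42],s["tool_rot"])
R=tool(Rz(.053)[:,0],np.array([0,0,-1.]))
robot.move_ptp([.535,.2,.42],R); robot.pause(.2)
c1,_=shot("wrist","w1"); print(robot.get_state()["time"],robot.get_state()["ee_pos"])
R=tool(Rz(-.05)[:,0],np.array([0,0,-1.]))
robot.move_ptp([.517,-.13,.30],R); robot.pause(.2)
c2,_=shot("wrist","w2"); print(robot.get_state()["time"],robot.get_state()["ee_pos"])
pickle.dump((c1,c2),open("cw.pkl","wb"))
E
```

```text
2.9083 [0.5348 0.2006 0.4199]
4.4833 [ 0.5173 -0.1294  0.3001]
```

View pics/w1.png

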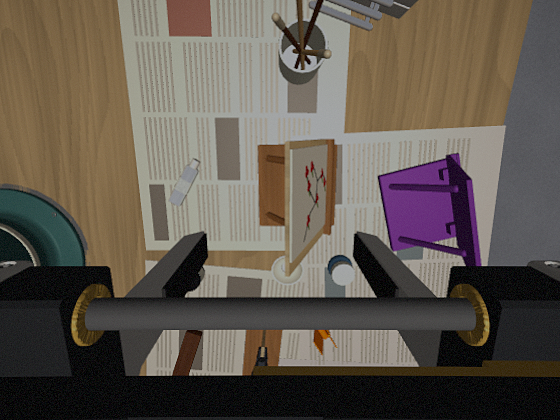

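View pics/w2.png

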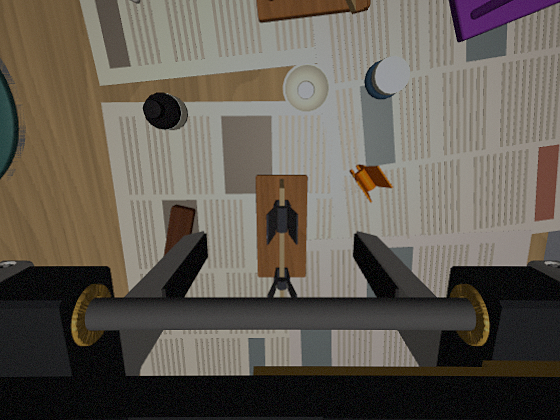

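Run:
```python
import cv2,numpy as np
def crop(f,x,y,w,h,k,n): 
    im=cv2.imread(f)
    c=cv2.resize(im[y:y+h,x:x+w],None,fx=k,fy=k,interpolation=cv2.INTER_CUBIC)
    c=np.clip(c.astype(float)*1.4,0,255).astype(np.uint8)
    for i in range(0,w,10):
        cv2.putText(c,str(x+i),(i*k,8),0,.3,(0,0,255),1)
        cv2.line(c,(i*k,10),(i*k,14),(0,0,255),1)
    for i in range(0,h,10): cv2.putText(c,str(y+i),(0,i*k+4),0,.3,(0,0,255),1)
    cv2.imwrite(f"pics/{n}.png",c)
crop("pics/w1.png",255,130,90,150,4,"c5"); crop("pics/w2.png",245,165,75,140,4,"c6")
```

```text
(no output)
```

View pics/c5.png

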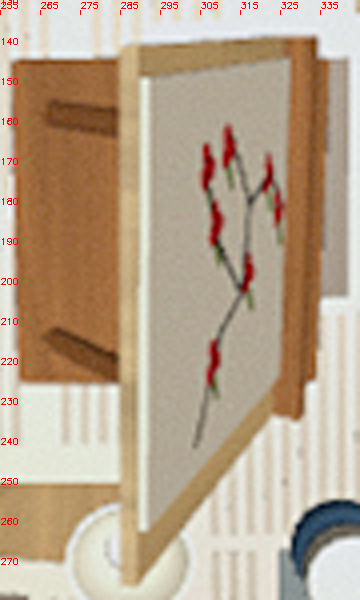

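View pics/c6.png

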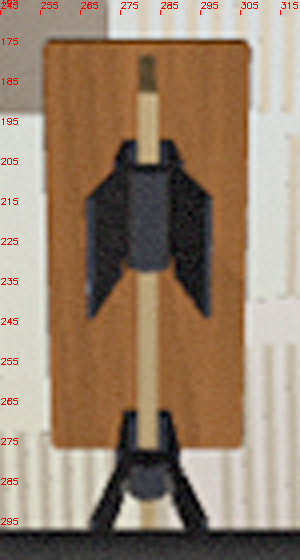

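Run:
```python
from h import *
import pickle
c1,c2=pickle.load(open("cw.pkl","rb"))
print("board back corners",onplane(c1,[(285,142),(285.5,276)],.2113))
print("board top mid",onplane(c1,[(287.6,142),(288.1,276)],.2125))
print("painting top front/back mid-rows",onplane(c1,[(292.2,150),(292.2,262)],.2113))
print("easel base corners", onplane(c1,[(259,145),(259.5,225)],.016))
print("coil ends top .105-.109",onplane(c2,[(282.5,206),(282,232.5)],.106))
print("tips outer",onplane(c2,[(266.8,214.5),(266.8,244.5),(298,214.5),(297.5,244.5)],.146))
print("strip top ends",onplane(c2,[(282,188),(281.7,277)],.095))
print("rail base",onplane(c2,[(256.5,175.5),(307,175.5),(258,276.5),(306,276.5)],.014))
```

```text
board back corners [[0.5389 0.2598 0.2113]
 [0.5502 0.0815 0.2113]]
board top mid [[0.5421 0.26   0.2125]
 [0.5537 0.0823 0.2125]]
painting top front/back mid-rows [[0.5483 0.2507 0.2113]
 [0.558  0.1026 0.2113]]
easel base corners [[0.4943 0.2468 0.016 ]
 [0.5012 0.0906 0.016 ]]
coil ends top .105-.109 [[ 0.5211 -0.1473  0.106 ]
 [ 0.5189 -0.1817  0.106 ]]
tips outer [[ 0.5035 -0.1464  0.146 ]
 [ 0.5014 -0.1815  0.146 ]
 [ 0.5378 -0.1481  0.146 ]
 [ 0.5361 -0.1832  0.146 ]]
strip top ends [[ 0.5215 -0.1268  0.095 ]
 [ 0.5155 -0.2487  0.095 ]]
rail base [[ 0.4837 -0.1203  0.014 ]
 [ 0.5602 -0.1239  0.014 ]
 [ 0.475  -0.2875  0.014 ]
 [ 0.5542 -0.2913  0.014 ]]
```

Both views agree. The clip measures 35 mm wide with its tips 35 mm apart, centred at (0.520, -0.165). The middle of the board edge is at about (0.549, 0.171, 0.212), with yaw about 0.055. I'll grasp now.

Run:
```python
from h import *
R=tool(Rz(-.052)[:,0],np.array([0,0,-1.]))
robot.gripper_to(.075)
p=np.array([.5195,-.1647,0])
robot.move_ptp(p+[0,0,.21],R)
robot.move_linear(p+[0,0,.131],velocity=.08); s=robot.get_state(); print(s["ee_pos"],s["force"],s["time"])
robot.gripper_to(.012); s=robot.get_state(); print(s["opening"],s["force"],s["time"])
c,_=shot("wrist","w3"); shot("side","s3")
```

```text
[ 0.5198 -0.1648  0.1314] [-0.3237 -0.3183  0.4627] 6.6083
0.017512724532558192 [-8.1554  1.7186 27.4857] 7.5333
```

View pics/w3.png

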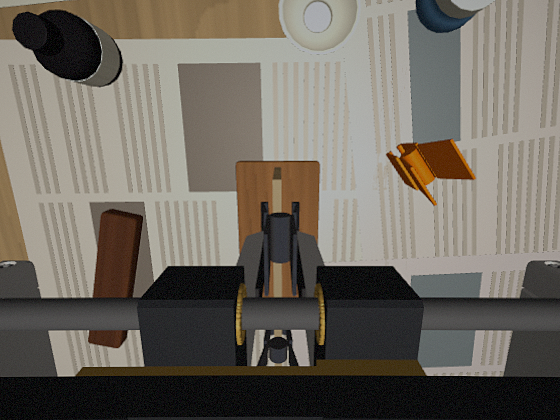

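View pics/s3.png

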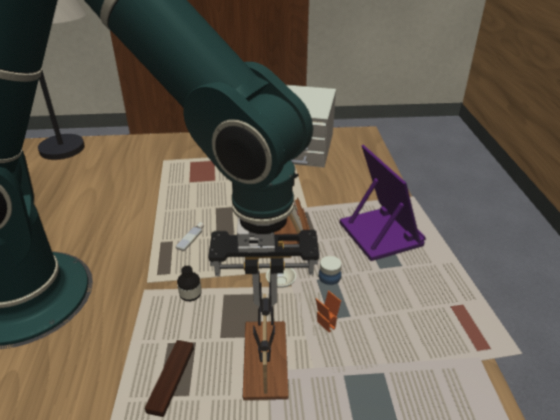

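The wrist image shows the wide clip's handles parallel between the pads at column 280, with opening 17.5 mm, so it is fully squeezed. Next I'll lift it and check.

```bash
python3 - <<'E'
from h import *
p=robot.get_state()["ee_pos"]
robot.move_linear([p[0],p[1],.22],velocity=.06); s=robot.get_state(); print(s["opening"],s["force"],s["time"])
robot.move_linear([p[0],p[1],.37],velocity=.15)
s=robot.get_state(); print(s["ee_pos"],s["opening"],s["force"],s["time"])
shot("wrist","w4"); shot("side","s4"); shot("scene","sc4")
E
python3 - <<'E'
import cv2,numpy as np
a=cv2.imread("pics/s4.png"); b=cv2.imread("pics/sc4.png")
a=cv2.resize(a[100:350,180:330],None,fx=2.4,fy=2.4); b=cv2.resize(b[80:230,180:330],None,fx=2.4,fy=2.4)
h=max(len(a),len(b)); a=np.pad(a,((0,h-len(a)),(0,0),(0,0)));b=np.pad(b,((0,h-len(b)),(0,0),(0,0)))
cv2.imwrite("pics/c7.png",np.clip(np.hstack([a,b])*1.4,0,255).astype(np.uint8))
E
```

```text
0.017661730791241913 [ 0.2651  0.3906 -0.4619] 9.2667
[ 0.5196 -0.1649  0.3692] 0.01763086787748142 [-0.1292 -0.0977 -0.8597] 10.4167
```

View pics/w4.png

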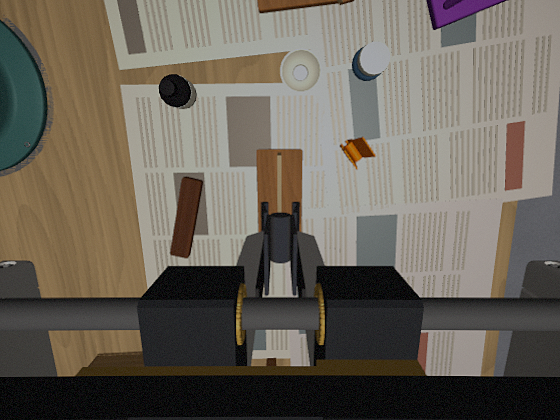

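View pics/c7.png

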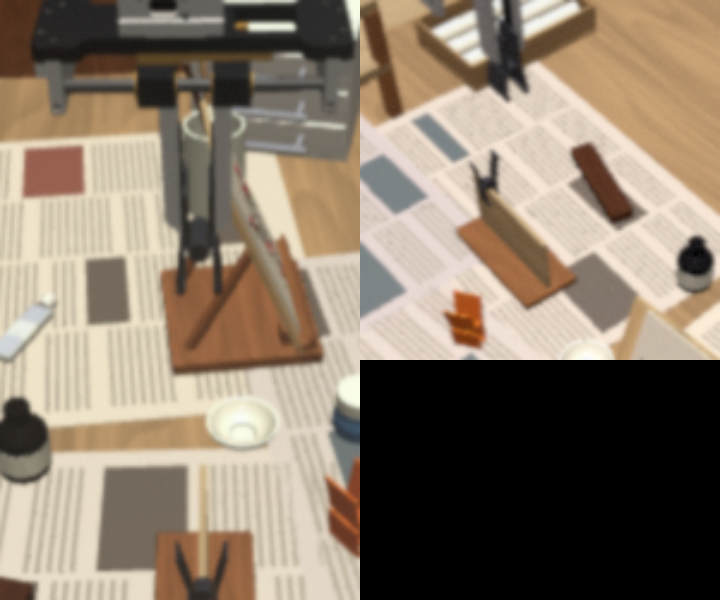

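The clip is held fully squeezed and hasn't shifted: its coil is still at (280,238) in the wrist image. I'll move to the pre-place pose along the board's axis and check from the side.

```bash
cat >> h.py <<'E'
YAW=.055; E0=np.array([.549,.171,.212]); RB=Rz(YAW)@Ry(-.38); GZ=.0294
RT=tool(RB[:,0],-RB[:,2])
E
python3 - <<'E'
from h import *
robot.move_ptp(E0+RB[:,2]*(.007+GZ+.10),RT)
robot.move_linear(E0+RB[:,2]*(.007+GZ+.045),velocity=.1); robot.pause(.2)
s=robot.get_state(); print(s["ee_pos"],s["opening"],s["force"],s["time"],robot.ik(E0+RB[:,2]*(.007+GZ),RT))
import pickle
pickle.dump([shot("wrist","w5")[0],shot("side","s5")[0],shot("scene","sc5")[0]],open("c5.pkl","wb"))
# predicted projections
T=s["ee_pos"]; tr=s["tool_rot"]; piv=T+tr[:,2]*GZ
pts=[piv-tr[:,0]*.018,piv+tr[:,0]*.018]+[piv+tr[:,2]*.03+tr[:,1]*a-tr[:,0]*.018 for a in(-.012,.012)]
ed=[E0+RB@[a,b,0] for b in(-.09,.09) for a in (-.0045,.0015)]
for n in("side","scene"): print(n,proj(C[n],pts).round(1).tolist(),proj(C[n],ed).round(1).tolist())
print(proj(robot.camera_info("wrist"),pts+ed).round(1).tolist())
E
python3 - <<'E'
import cv2,numpy as np
a=cv2.imread("pics/s5.png")
a=cv2.resize(a[90:240,200:330],None,fx=4,fy=4,interpolation=cv2.INTER_CUBIC)
cv2.imwrite("pics/c8.png",np.clip(a*1.5,0,255).astype(np.uint8))
E
```

```text
[0.5189 0.1694 0.2882] 0.017134092975280873 [-0.5418  0.1075 -0.4875] 12.7333 [-0.9958  0.1076  0.5963  2.0464  0.1155  0.6521 -0.4375]
side [[262.0, 145.9], [260.3, 138.1], [262.3, 159.0], [272.4, 154.8]] [[273.0, 183.2], [275.6, 182.2], [264.2, 142.7], [266.5, 141.7]]
scene [[321.6, 202.2], [333.3, 211.1], [321.0, 211.1], [314.4, 213.9]] [[294.9, 202.4], [293.3, 203.0], [350.7, 247.0], [349.2, 247.8]]
[[278.4, 262.5], [278.4, 212.2], [263.4, 246.5], [293.8, 246.5], [273.5, 311.1], [280.0, 311.1], [272.5, 105.2], [280.2, 105.2]]
```

View pics/w5.png

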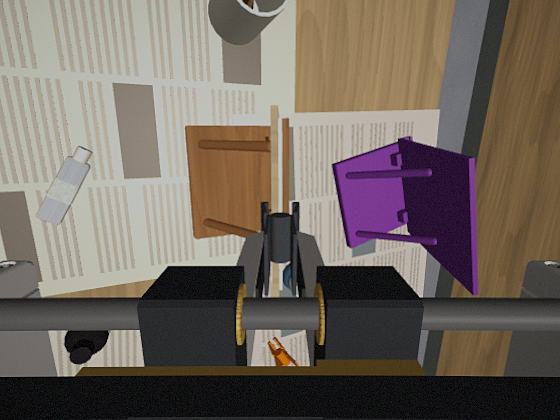

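View pics/c8.png

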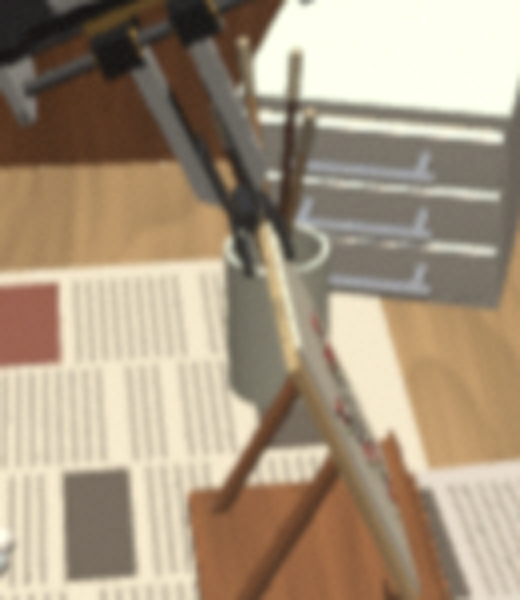

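View pics/sc5.png

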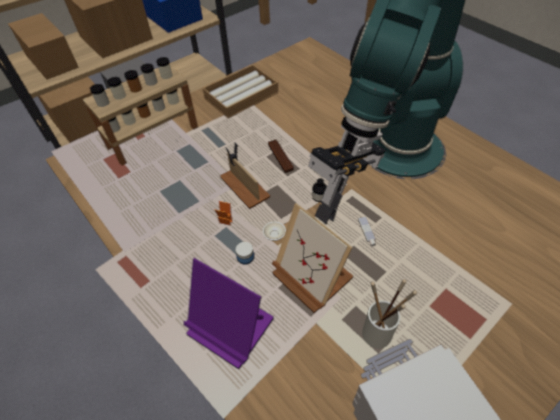

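The wrist view looks along the board. The clip's jaws at columns 265 to 297 straddle the board strip at about 270 to 290. I'll zoom in to refine.

Run:
```python
import cv2,numpy as np
a=cv2.imread("pics/w5.png")
x,y,w,h=245,95,75,115
c=cv2.resize(a[y:y+h,x:x+w],None,fx=5,fy=5,interpolation=cv2.INTER_CUBIC)
y2=205; c2=cv2.resize(a[y2:y2+h,x:x+w],None,fx=5,fy=5,interpolation=cv2.INTER_CUBIC)
for i in range(0,w,5):
    for q in (c,c2):
        cv2.putText(q,str(x+i),(i*5,8),0,.28,(0,0,255),1) if i%10==0 else 0; cv2.line(q,(i*5,10),(i*5,14),(0,0,255),1)
for i in range(0,h,10): cv2.putText(c,str(y+i),(0,i*5+4),0,.3,(0,0,255),1); cv2.putText(c2,str(y2+i),(0,i*5+4),0,.3,(0,0,255),1)
cv2.imwrite("pics/c9.png",np.clip(np.hstack([c,c2])*1.5,0,255).astype(np.uint8))
```

```text
(no output)
```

View pics/c9.png

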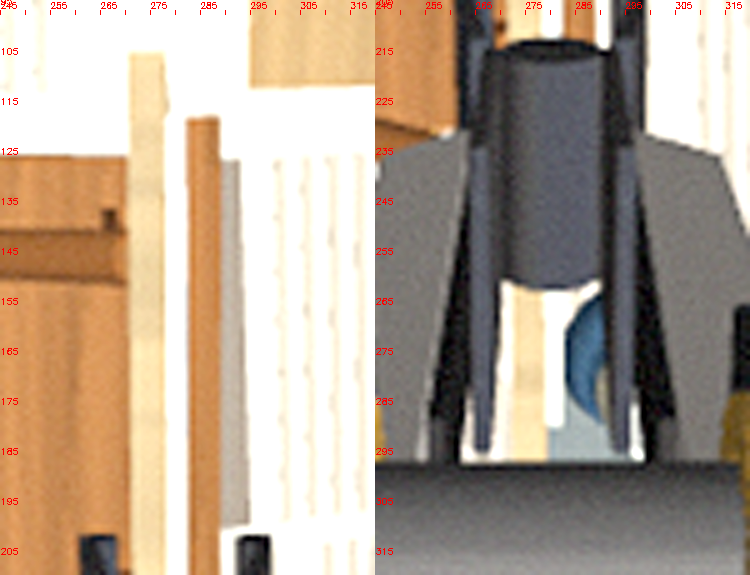

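The board lies about 2 mm towards -x of my estimate relative to the clip: board centre at columns 274 to 276, clip middle at 280. I'll shift by 2 mm and descend with a guard.

```bash
cat >> h.py <<'E'
YAW=.058; RB=Rz(YAW)@Ry(-.38); RT=tool(RB[:,0],-RB[:,2]); E1=E0-RB[:,0]*.002
E
python3 - <<'E'
from h import *
robot.move_linear(E1+RB[:,2]*(.007+GZ+.045),velocity=.05,frame=RT)
hit=robot.move_linear(E1+RB[:,2]*(.007+GZ+.015),velocity=.04,threshold=5); robot.pause(.1)
s=robot.get_state(); print(hit,RB.T@(s["ee_pos"]-E1),s["opening"],s["force"],s["time"])
shot("wrist","w6"); shot("side","s6")
a=cv2.imread("pics/w6.png"); c=cv2.resize(a[140:300,235:325],None,fx=3.6,fy=3.6,interpolation=cv2.INTER_CUBIC)
d=cv2.imread("pics/s6.png"); d=cv2.resize(d[90:250,220:320],None,fx=3.6,fy=3.6,interpolation=cv2.INTER_CUBIC)
cv2.imwrite("pics/c10.png",np.clip(np.hstack([c,d])*1.5,0,255).astype(np.uint8))
E
```

```text
False [0.0002 0.0001 0.0516] 0.01770305302620557 [ 0.0132 -1.279   0.2946] 14.1333
```

View pics/c10.png

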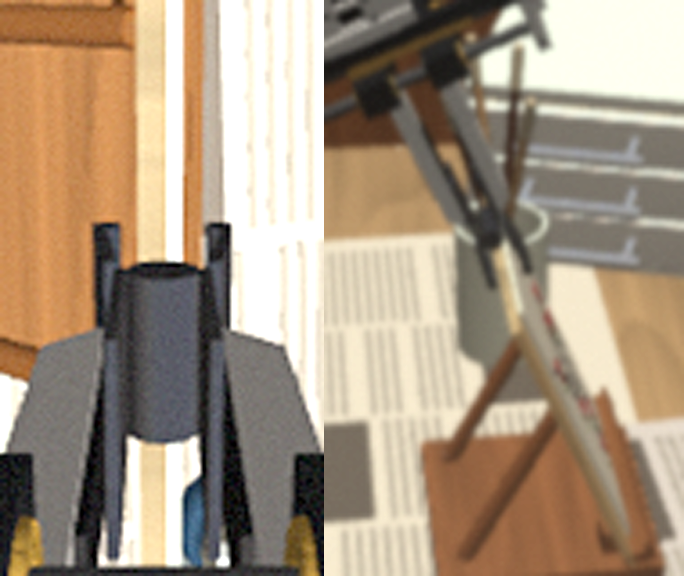

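The pack (136 to 181 px in the crop) is centred between the jaws (middle at 161). I'll go fully home.

Run:
```python
from h import *
hit=robot.move_linear(E1+RB[:,2]*(GZ+.002),velocity=.02,threshold=8); robot.pause(.1)
s=robot.get_state(); print(hit,RB.T@(s["ee_pos"]-E1),s["opening"],RB.T@s["force"],s["time"])
shot("wrist","w7"); shot("side","s7")
a=cv2.imread("pics/w7.png"); c=cv2.resize(a[140:300,235:325],None,fx=3.6,fy=3.6,interpolation=cv2.INTER_CUBIC)
d=cv2.imread("pics/s7.png"); d=cv2.resize(d[90:250,220:320],None,fx=3.6,fy=3.6,interpolation=cv2.INTER_CUBIC)
cv2.imwrite("pics/c11.png",np.clip(np.hstack([c,d])*1.5,0,255).astype(np.uint8))
```

```text
True [-0.0001  0.0001  0.0381] 0.0176078126810963 [-0.0922 -0.0401  7.5781] 15.0167
```

View pics/c11.png

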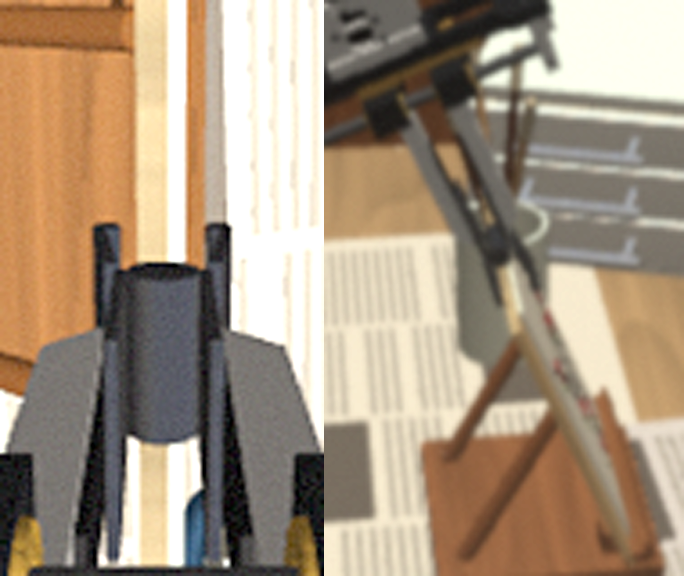

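Contact came 38.1 mm from TCP to edge (36.4 expected), with 7.6 N along the board, so the coil is on the edge. I'll release gradually, then check.

Run:
```python
from h import *
for o in (.021,.025,.03,.04,.06):
    robot.gripper_to(o); s=robot.get_state(); print(o,s["opening"],RB.T@s["force"],(RB.T@(s["ee_pos"]-E1))[2],s["time"])
robot.pause(.3)
p=robot.get_state()["ee_pos"]
robot.move_linear(p+RB[:,2]*.06,velocity=.08)
robot.move_linear(p+RB[:,2]*.13,velocity=.12); robot.pause(.2)
import pickle
c=shot("wrist","w8")[0]; shot("side","s8"); shot("scene","sc8"); pickle.dump(c,open("c8.pkl","wb"))
print(robot.get_state()["time"],robot.get_state()["force"])
a=cv2.imread("pics/sc8.png"); c=cv2.resize(a[180:320,250:370],None,fx=3.3,fy=3.3,interpolation=cv2.INTER_CUBIC)
d=cv2.imread("pics/s8.png"); d=cv2.resize(d[110:250,235:335],None,fx=3.3,fy=3.3,interpolation=cv2.INTER_CUBIC)
cv2.imwrite("pics/c12.png",np.clip(np.hstack([c,d])*1.5,0,255).astype(np.uint8))
```

```text
0.021 0.02110688296017901 [ 0.2771  0.1616 -1.0149] 0.037830027070423135 15.4167
0.025 0.025032715829325605 [-0.9401  0.4668  0.1624] 0.03796667810052974 15.725
0.03 0.02988221481671002 [ 0.7338  0.5263 -1.9115] 0.03802973419034308 16.05
0.04 0.04037908237907296 [-0.6187  0.2749  0.2608] 0.038004435690784724 16.45
0.06 0.06015946902424615 [-0.7379 -0.433   0.284 ] 0.038001886979152494 16.975
19.2583 [-1.0698 -0.2758 -1.4452]
```

View pics/w8.png

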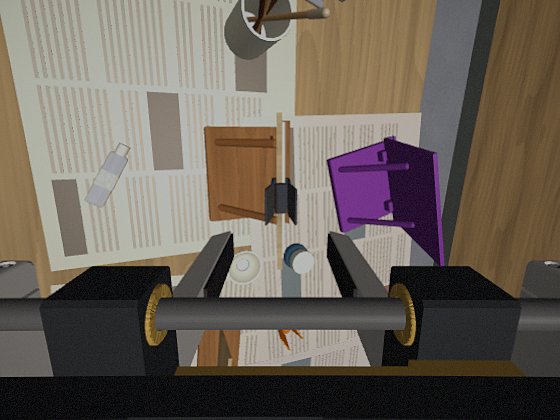

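View pics/c12.png

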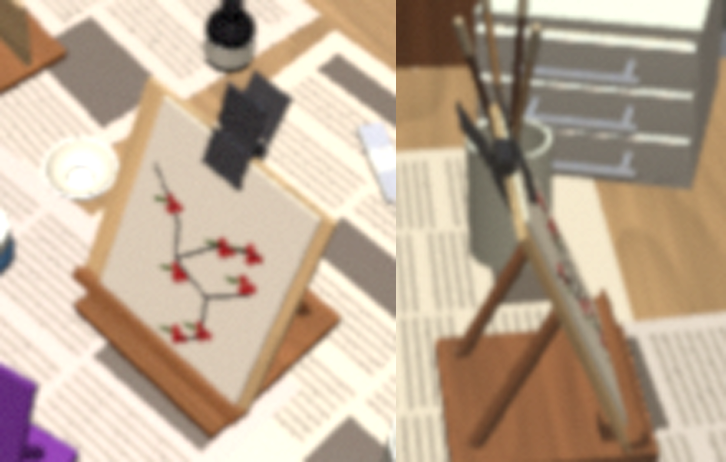

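The clip sits astride the edge in the scene and side views, with the painting square on its ledge. I'll compare coil positions before and after release, and look from the wrist at an oblique angle.

Run:
```python
from h import *
def z(f,x,y,w,h,k):
    c=cv2.resize(cv2.imread(f)[y:y+h,x:x+w],None,fx=k,fy=k,interpolation=cv2.INTER_CUBIC); c=np.clip(c*1.5,0,255).astype(np.uint8)
    for i in range(0,w,5): cv2.line(c,(i*k,0),(i*k,4 if i%10 else 9),(0,0,255),1)
    for i in range(0,h,5): cv2.line(c,(0,i*k),(4 if i%10 else 9,i*k),(0,0,255),1)
    return c
cv2.imwrite("pics/c13.png",np.hstack([z("pics/s7.png",250,130,40,60,9),z("pics/s8.png",250,130,40,60,9)]))
cv2.imwrite("pics/c14.png",z("pics/w8.png",245,105,70,130,4))
for d in (.006,.007,.009,.012):
  print(d,[proj(C["side"],[E1+RB@[0,y,d]])[0].round(1) for y in (-.018,.018)])
```

```text
0.006 [array([269.2, 163.2]), array([267.4, 155.2])]
0.007 [array([269.1, 162.8]), array([267.3, 154.8])]
0.009 [array([268.7, 162.1]), array([266.9, 154.1])]
0.012 [array([268.2, 161.1]), array([266.4, 153.1])]
```

View pics/c13.png

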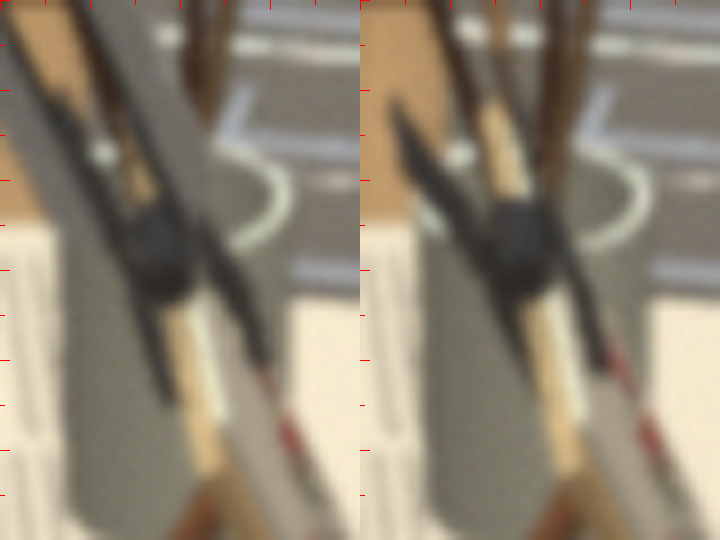

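View pics/c14.png

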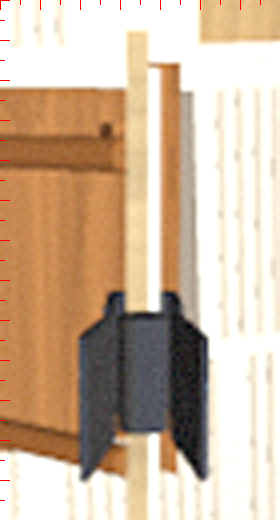

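Sideways it is centred and in line. But as the handles splayed during release, the pads could have dragged the clip up by 1 to 2 mm, and the side camera can't resolve that. I'll touch the handle tips with nearly closed fingers to measure the height, then press it home if needed.

Run:
```python
from h import *
robot.gripper_to(.018)
robot.move_linear(E1+RB[:,2]*.085,velocity=.08,frame=RT); robot.pause(.2)
s=robot.get_state(); print(RB.T@(s["ee_pos"]-E1),RB.T@s["force"])
hit=robot.move_linear(E1+RB[:,2]*.066,velocity=.015,threshold=4); robot.pause(.05)
s=robot.get_state(); print(hit,RB.T@(s["ee_pos"]-E1),RB.T@s["force"],s["time"])
if hit:
    hit=robot.move_linear(s["ee_pos"]-RB[:,2]*.004,velocity=.01,threshold=10); robot.pause(.05)
    s=robot.get_state(); print(hit,RB.T@(s["ee_pos"]-E1),RB.T@s["force"],s["time"])
shot("wrist","w9"); shot("side","s9")
a=cv2.imread("pics/w9.png"); c=cv2.resize(a[140:300,235:325],None,fx=3.6,fy=3.6,interpolation=cv2.INTER_CUBIC)
d=cv2.imread("pics/s9.png"); d=cv2.resize(d[90:250,220:320],None,fx=3.6,fy=3.6,interpolation=cv2.INTER_CUBIC)
cv2.imwrite("pics/c15.png",np.clip(np.hstack([c,d])*1.5,0,255).astype(np.uint8))
```

```text
[0.0002 0.0001 0.0853] [ 0.8441  0.4073 -0.4779]
True [0.0002 0.0001 0.0697] [-0.4619 -0.0663  6.6585] 22.45
True [0.0007 0.0003 0.0693] [ 0.5628 -0.7813  7.9053] 22.7333
```

View pics/c15.png

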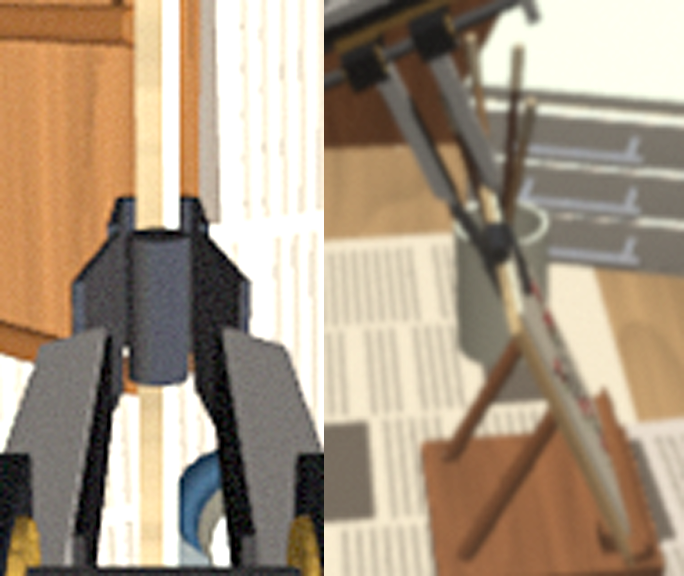

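Contact came at 69.7 mm and stayed stiff, reaching 69.3 mm under a harder push. A coil resting on the edge predicts 69.4 mm, so the clip is home. I'll retreat and take a final check.

Run:
```python
from h import *
robot.move_linear(E1+RB[:,2]*.17,velocity=.1); robot.pause(.4)
shot("wrist","w10"); shot("side","s10"); shot("scene","sc10")
print(robot.get_state()["time"])
a=cv2.imread("pics/sc10.png"); c=cv2.resize(a[180:320,250:370],None,fx=3.2,fy=3.2,interpolation=cv2.INTER_CUBIC)
d=cv2.imread("pics/s10.png"); d=cv2.resize(d[110:250,235:335],None,fx=3.2,fy=3.2,interpolation=cv2.INTER_CUBIC)
cv2.imwrite("pics/c16.png",np.clip(np.hstack([c,d])*1.5,0,255).astype(np.uint8))
```

```text
24.5417
```

View pics/c16.png

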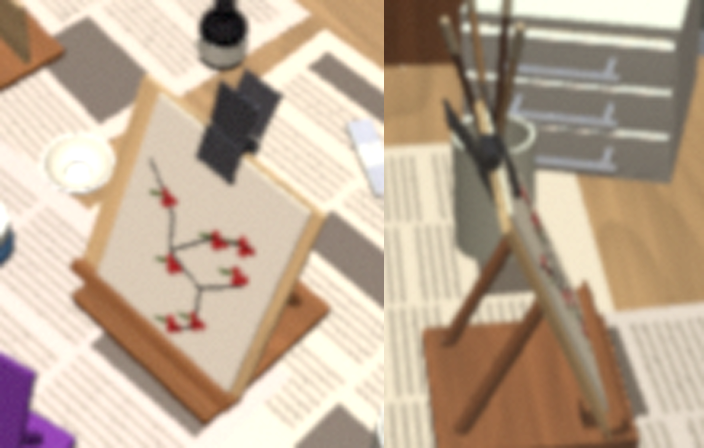

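View pics/sc10.png

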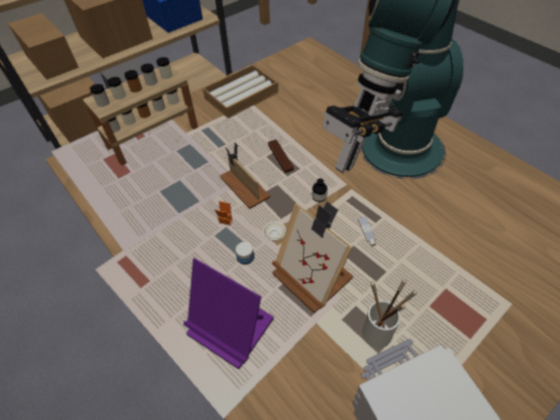

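View pics/w10.png

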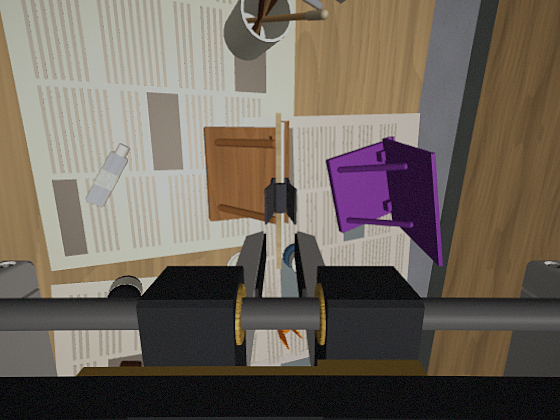

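The final pictures show the clip astride the middle of the edge, around (323,218) in the scene view. The painting is square on its ledge, the narrow clip is still on the rail at (233,155), and the bystanders haven't moved. I'm handing it in.

```bash
python3 -c "
from rig import robot
print(robot.sign_off(), robot.get_state()['time'])"
```

```text
the job is handed in; nothing more can be done
the job is handed in; nothing more can be done
```

I clipped the wide clip over the middle of the easel board's top edge, let go of it there and handed the job in at about 25 s. `sign_off` gave no verdict.

- **Lift and placing:** The clip was fully squeezed (17.5 mm opening) and came cleanly off the rail. I shifted the target 2 mm after a closer look, then lowered it along the board until contact at 7.6 N.
- **Fully home:** On lowering, contact came 1.7 mm higher than expected. After release I pressed lightly on the handle tips. They were stiff at 69.3–69.7 mm from the edge, against 69.4 mm for a coil resting on it, so I put the gap down to the grip sitting slightly off.
- **Final pictures:** The clip is in line and centred across the board and painting to about 1 mm. The painting is square on its ledge. The narrow clip and bystanders look unmoved, and the gripper is clear.
- **Not measured:** I could not measure the clamping force on the painting and board. I judged it only from how the jaws sit. The side camera alone could not confirm the coil height to better than about 1 mm.

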